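# Tare the coppersmith's bench scale through its shuttered key well

## Robot

A 6-joint arm with a two-finger parallel gripper is mounted at the origin on the work surface. World frame = base frame: x ahead of the robot, y to its left, z up, the work surface at z = 0. Lengths are in m, angles in rad, forces in N, time in s.
With the tool pointing down it reaches from about 0.375 to 0.975 m from the base axis. Payload 3.8 kg.
Tool frame: the origin (TCP) lies between the finger pads; the fingertips stand 17 mm ahead of it and the grasp point (between the pads) lies 2 mm behind it; y points along the fingers, z is the direction in which the jaws open and shut, and the axes are right-handed (so a half turn about y gives the same grasp; the last joint's range is limited). The gripper opens to 85 mm and grips with 20 to 120 N. Pads are 22 mm wide; open, the fingers measure 114 mm over their backs; the gripper's body (76 mm by 85 mm) begins 54 mm behind the grasp point. The pads swing forward as they close: fully open they stand 13 mm farther back than shut.
Start: joints at [1.094, 0.264, 1.604, -0, 1.274, -0.037], TCP at [0.287, 0.611, 0.248] pointing down, gripper open.
Joint ranges: [-2.63, 2.63], [-0.94, 2.18], [0.31, 2.57], [-1.31, 4.45], [0, 2.66], [-2.55, 2.55]. Speed limits (rad/s): [2.57, 2.57, 3.14, 3.14, 3.14, 3.14].

## Interface

Orientations are given as a rotation vector (axis times angle).
In Python, from workcell import bot, eyes, nets gives the robot as it stands. The module is installed in compiled form; this text tells all that it offers.
- The arm moves only by the tool jog_arm, never from a script. Its arguments are lists of equal length, an entry for each row: "turn": the turn, a rotation vector about the tool's x, y, z in rad, a list of three; "slide": the shift along the tool's x, y, z in mm, a list of three; "grip": the opening in per cent of the stroke, from 0 (shut) to 100 (fully open). A call has 1 to 5 rows; each row shifts and turns the commanded pose from where the row before left it, along the tool's axes as they then stand; what a row does not reach is not made up. A row lasts 1/10 s, in which the tool goes at most 50 mm and 8.59 degrees, less where a joint would pass 70% of its speed; a pose out of reach is approached as far as the arm can. A call with a gripper value outside its range is refused whole. The fingers move at their own pace and stop on an object; "newtons" is the grip in N (left out, the last holds). Time passes only in rows, so rows that do not move let the fingers close. It gives the time, the measured TCP pose, the force and the opening at its end, in the units of the state.
- bot.read_state(): the state, without advancing time (a new reading comes with each control period).
- eyes.read_camera(name): name is "scene" or "top" or "wrist"; returns a dict with "img" (384x512x3 uint8, red, green, blue), "depth" (384x512 float32, m along the optical axis (not along the pixel's ray), 0 where there is no reading), "intrinsics" (3x3 intrinsics, pixels), "position" and "rotation" of the camera in the world. Camera axes: x right, y down, z forward; pixel columns grow to the right and rows downward; lengths in m; the calibration is good to about 2 mm. A picture is of the moment at which its call begins.
- bot.finish_job(): hands the job in, once; it reports no verdict.
Trained networks look in a picture, given as the dict that the camera call returned (one of the last four; its "shot" number tells which), for a name from the list of things; names that differ only in an ending like _2 or _b are one class to them, and where a whole thing is asked for, a point or a joint stands for the part that bears it (a point fixed in the world has none). Each returns a list of dicts, best first, with "conf" (0 to 1); they miss things now and then, are a little off and sometimes report something else, mostly with a low value. They report only what shows in the picture. A call takes as long as a camera call. They do not tell look-alikes from the thing itself.
- nets.search_frame(thing, picture): "xyz" ([x, y, z] in m, in the coordinates of the camera as it stood for that picture, good to about 4 mm: the middle of the surface that is visible of it).
The state is a dict: "time": time; "q": joint angles; "joint_vel": joint speeds; "joint_torque": joint torques, N m; "tool_pos": TCP position; "tcp_rot": TCP orientation; "wrist_force": force on the tool from outside, world axes, zero at the start; "torque": the same for the moment, N m; "width": opening from 0.0 (shut) to 1.0 (fully open).
Only numpy, scipy, OpenCV 4.12 (cv2) and the standard library are available. Lean on these libraries where they do the work, as an engineer would, in place of code of your own. Each camera call takes 0.05 s, during which the arm holds its last target.

## Task

Tare the bench scale with the copper collar standing on its pan: with a fingertip push the sliding shutter on its front strip fully open, reach down into the round well underneath and press the sunken key all the way down, let it come back up, then push the shutter fully closed again. Do not press the key in the square well, do not shift the collar, and leave the tools lying around the scale where they are; nothing is to be picked up.

Things in the scene. Friction and masses are not known exactly. Their poses are not given: they have to be found in the camera images.
- scale: Grey bench scale fixed to the table, 320 x 320 mm, housing top 60 mm up; origin: centre of its underside. x points from the flat key strip (x -160 to -70 mm) to the round steel pan (196 mm across, centre x 50, y 0, top 74 mm up); y runs along the strip, z up. Strip, all at x -115: round well at y -85 under the steel shutter, flat display at y 42, open square well at y 95.
- tare_well_mouth (a point): Centre of the mouth of the round well, 50 mm in diameter, 26 mm deep, level with the housing top (60 mm above the table); the shutter covers it at the start. Shutter guides 5 mm high run along y, 32 mm either side of this point in x, from y -117 to 13 mm of the scale. Axes as scale.
- tare_key (a joint): Travel of the sunken round tare key in the round well, m: 0 up, 0.005 fully down. A spring pushes it back; about 1.2 N starts it and 4 N holds it fully down.
- tare_key_top (a point): Centre of the top of the tare key, a round grey cap 34 mm in diameter; it lies 18 mm below the well's mouth when up, and moves down with the key.
- shutter (a joint): Opening of the steel shutter, m: 0 closed over the round well, 0.065 fully open, a stop at either end. It starts closed or up to 0.012 ajar, slides along the scale's +y as it opens, stays where left, and about 2 N moves it.
- shutter_rib (a point): Centre of the top edge of the shutter's upright steel rib: 79 mm above the table, 4 mm thick (y), 44 mm long (x), 15 mm above the shutter plate (61 x 58 mm, top 64 mm above the table). It lies 24 mm + the opening towards the scale's +y from the round well's centre. Push it on its -y side to open, on its +y side to close. Axes as scale.
- mode_key (a joint): Travel of the other sunken key, in the square well, m: 0 up, 0.005 fully down, same spring. Not to be pressed.
- mode_key_top (a point): Centre of the top of that other key, a square grey cap 30 mm wide in a square well 46 mm wide, 18 mm below the housing top.
- collar_mid (a point): Centre, half-way up, of the loose copper collar that stands on the pan: an open ring 80 mm across, 55 mm high, wall 4 mm, 0.25 kg. To stay where it is.
- hammer: Loose hammer, 280 mm long, lying beside the scale on its -y side; origin: underside, x axis along the handle to the head. Bystander.
- punch_a: Loose steel chasing punch, a square bar 110 x 10 x 10 mm lying in front of the scale, origin: centre of its underside, x axis along the bar. Bystander.
- punch_b: A second punch like punch_a, nearer the robot. Bystander.
- dividers: Loose steel dividers, 160 mm long, 12 mm high, lying beside the scale on its +y side; origin: under the hinge, the legs run to -x. Bystander.
Mind the look-alikes: they are no part of the job. What is shaped like the part that bears collar_mid but red or white is not meant.

How it is judged:
On the way, in this order (a step that is already met when the one before it is completed fails the run):
1. the shutter is pushed fully open (within 7 mm of its stop), the tare key still up (value of joint shutter above 0.058 m and value of joint tare_key below 0.0015 m), for 0.1 s.
2. with the shutter open, the tare key is pressed all the way down (at least 4 of its 5 mm) (value of joint shutter above 0.05 m and value of joint tare_key above 0.004 m), for 0.1 s.
3. the tare key has come back up, the shutter still open (value of joint shutter above 0.05 m and value of joint tare_key below 0.001 m), for 0.1 s.
At the end, for the whole second after the job is handed in: The shutter is closed to within 4 mm of its stop, both keys are up (within 1 mm), and the collar stands upright on the pan within 8 mm of where it stood (value of joint shutter below 0.004 m and value of joint each of tare_key, mode_key below 0.001 m and distance of collar_mid from where it was at the start of the episode below 0.008 m and angle between collar_mid's own z axis and vertical below 0.1 rad); the robot touches nothing.
It fails at once if the key in the square well is pressed (more than 1.5 mm) (value of joint mode_key above 0.0015 m).
It fails at once if the collar is shifted or lifted by more than 8 mm (distance of collar_mid from where it was at the start of the episode above 0.008 m).
It fails at once if a bystander is moved or lifted by more than 15 mm (distance of any of hammer, punch_a, punch_b, dividers from where it was at the start of the episode above 0.015 m).
It also fails if it takes over 53 s, if anything falls off the work surface, if the arm or the gripper's body presses on something with over 40 N, if the wrist force passes 120 N, or if a joint passes its speed limit or range.

## Working session

There is one attempt and no reset: what is moved stays moved. The work goes in short steps, Python scripts to look and compute and a tool call to move; the robot and the scene stay as the last step left them, time stands still between calls to the robot, and variables do not carry over. Pictures are saved under pics/ and viewed, and the job is handed in when it is done.

Besides the shell and the picture viewer there is one more tool, called after "Request:" in YAML: its name, and indented under it one key for each argument. jog_arm: Moves the arm, as the interface text tells. Its arguments: {"type":"object","properties":{"turn":{"type":"array"},"slide":{"type":"array"},"grip":{"type":"array"},"newtons":{"type":"number"}},"required":["turn","slide","grip"]}

```bash
mkdir -p pics; cat > h.py <<'E'
import numpy as np, cv2
from workcell import bot, eyes, nets
from scipy.spatial.transform import Rotation as R
def shot(n,tag):
    p=eyes.read_camera(n); cv2.imwrite(f'pics/{tag}.png',p['img'][:,:,::-1]); return p
def w(p,xyz): return np.array(p['rotation'])@np.array(xyz)+np.array(p['position'])
E
python3 - <<'E'
from h import *
import pickle
s=bot.read_state(); print(s)
for n in ['scene','top']:
    p=shot(n,n+'0'); pickle.dump(p,open(n+'0.pkl','wb'))
    print(n,np.round(p['position'],3),np.round(p['rotation'],3).tolist(),p['intrinsics'])
    for t in ['scale','shutter_rib','tare_key_top','mode_key_top','collar_mid','hammer','punch_a','dividers']:
        print(t,[(np.round(w(p,d['xyz']),3).tolist(),round(d['conf'],2)) for d in nets.search_frame(t,p)])
E
```

```text
{'time': 0.0, 'q': array([ 1.09411030e+00,  2.64719499e-01,  1.60533569e+00,  6.90323457e-06,
        1.27369812e+00, -3.68975109e-02]), 'joint_vel': array([ 3.54488665e-04, -9.26480144e-04, -1.28566876e-03, -5.17822721e-04,
        4.77337240e-05,  6.83687137e-04]), 'joint_torque': array([-2.57866850e-04, -5.15147460e+01, -3.67297018e+01, -6.53867778e-05,
        1.34335557e-02, -1.14133599e-05]), 'tool_pos': array([0.28706915, 0.61017066, 0.24700535]), 'tcp_rot': array([-1.54523428,  0.34544441, -0.34456636]), 'wrist_force': array([ 0.03449131, -1.1229463 , -0.16591721]), 'torque': array([ 0.00634277, -0.03636656,  0.01812452]), 'width': 0.9981190857767381}
scene [ 0.981 -0.112  0.741] [-2.2, -1.404, 0.429] [[360.61418815   0.         256.58766153]
 [  0.         360.61418815 193.31649249]
 [  0.           0.           1.        ]]
scale [([1.391, 0.298, 1.151], 0.79)]
shutter_rib [([1.78, 0.687, 1.54], 0.57)]
tare_key_top []
mode_key_top [([1.63, 0.537, 1.39], 0.68), ([1.39, 0.297, 1.15], 0.56), ([1.761, 0.669, 1.522], 0.4)]
collar_mid [([1.253, 0.16, 1.013], 0.73), ([0.725, -0.368, 0.485], 0.61), ([0.912, -0.181, 0.672], 0.56)]
hammer [([1.497, 0.404, 1.257], 0.97)]
punch_a [([1.933, 0.84, 1.693], 0.58)]
dividers [([1.168, 0.075, 0.928], 0.71)]
top [0.46  0.047 1.037] [-2.149, 2.141, -0.119] [[409.80195493   0.         256.97419152]
 [  0.         409.80195493 192.14139121]
 [  0.           0.           1.        ]]
scale [([0.145, -0.268, 0.722], 0.96)]
shutter_rib [([0.106, -0.306, 0.683], 0.73)]
tare_key_top []
mode_key_top [([0.549, 0.136, 1.125], 0.6)]
collar_mid [([0.734, 0.322, 1.311], 0.85), ([-0.029, -0.441, 0.548], 0.7), ([0.425, 0.012, 1.002], 0.68)]
hammer [([-0.508, -0.92, 0.069], 0.87)]
punch_a [([0.621, 0.208, 1.198], 0.74), ([0.494, 0.082, 1.071], 0.54)]
dividers [([0.612, 0.199, 1.188], 0.62), ([0.634, 0.221, 1.21], 0.55)]
```

Camera rotation is a rotation vector; fixing.

```bash
sed -i "s/np.array(p\['rotation'\])@/R.from_rotvec(p['rotation']).as_matrix()@/" h.py
python3 - <<'E'
from h import *
import pickle
s=bot.read_state(); print(s['time'])
for n in ['scene','top']:
    p=shot(n,n+'0'); pickle.dump(p,open(n+'0.pkl','wb'))
    for t in ['scale','shutter_rib','mode_key_top','collar_mid','hammer','punch_a','dividers']:
        print(t,[(np.round(w(p,d['xyz']),3).tolist(),round(d['conf'],2)) for d in nets.search_frame(t,p)])
E
```

```text
0.9
scale [([0.628, -0.056, 0.061], 0.96)]
shutter_rib [([0.502, -0.14, 0.062], 0.97)]
mode_key_top [([0.463, 0.023, 0.037], 0.46)]
collar_mid [([0.732, 0.247, 0.031], 0.91), ([0.668, -0.01, 0.112], 0.9), ([0.627, 0.278, 0.034], 0.68)]
hammer [([0.699, -0.252, 0.023], 0.75)]
punch_a [([0.383, -0.078, 0.016], 0.56)]
dividers [([0.569, 0.177, 0.009], 0.88)]
scale [([0.582, -0.038, 0.06], 0.69)]
shutter_rib [([0.502, -0.131, 0.063], 0.57)]
mode_key_top [([0.462, 0.031, 0.034], 0.61)]
collar_mid [([0.622, 0.287, 0.04], 0.87), ([0.734, 0.25, 0.038], 0.79), ([0.678, -0.012, 0.12], 0.69)]
hammer [([0.659, -0.259, 0.025], 0.6)]
punch_a [([0.391, -0.009, 0.008], 0.72), ([0.383, -0.075, 0.01], 0.56)]
dividers [([0.561, 0.176, 0.008], 0.77), ([0.456, 0.033, 0.043], 0.53)]
```

View pics/top0.png

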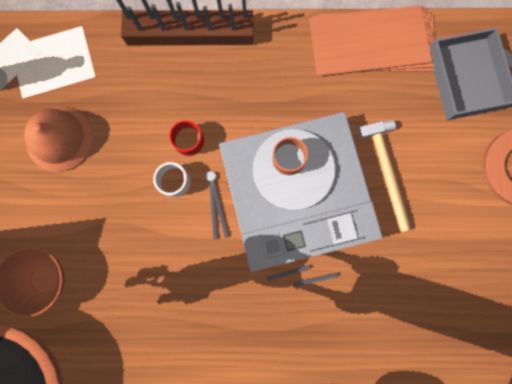

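View pics/scene0.png

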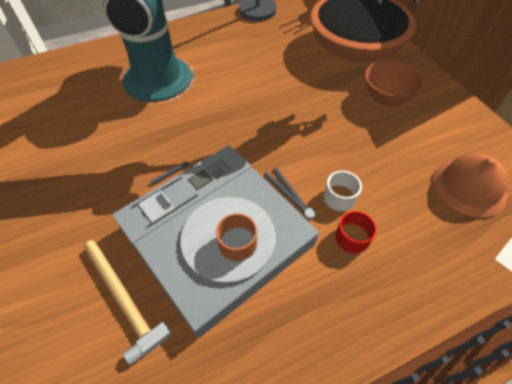

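The images show the scale with the copper collar on its pan at top(290,155). The look-alike rings, red at (187,137) and white at (171,180), stand off the scale. The shutter with its white-looking plate is at top(342,229), the display at (294,240) and the square well at (270,246). Next I fit the scale pose from depth.

```bash
cat > fit.py <<'E'
from h import *
import pickle
def cloud(p):
    K=np.array(p['intrinsics']);d=p['depth'];v,u=np.mgrid[:384,:512]
    c=np.stack([(u-K[0,2])/K[0,0]*d,(v-K[1,2])/K[1,1]*d,d],-1)
    W=c@R.from_rotvec(p['rotation']).as_matrix().T+p['position']; W[d==0]=np.nan
    return W
if __name__=='__main__':
  for n in ['top','scene']:
    p=pickle.load(open(n+'0.pkl','rb')); W=cloud(p)
    roi=(W[...,0]>.35)&(W[...,0]<.85)&(W[...,1]>-.3)&(W[...,1]<.2)
    tab=W[roi&(W[...,2]<.012)][:,2]; print(n,'table z',np.median(tab))
    m=roi&(W[...,2]>.052)&(W[...,2]<.069)
    print('top z',np.median(W[m][:,2]))
    mm=roi&(W[...,2]>.045)
    k=cv2.morphologyEx(mm.astype(np.uint8),cv2.MORPH_OPEN,np.ones((5,5)))
    nn,l,st,_=cv2.connectedComponentsWithStats(k); k=l==1+np.argmax(st[1:,4])
    P=W[k][:,:2].astype(np.float32)
    print(cv2.minAreaRect(P))
    # robust: plan-raster
    # pan circle
    b=roi&(W[...,2]>.069)&(W[...,2]<.080)
    Q=W[b][:,:2]; print('pan pts',len(Q),Q.mean(0),cv2.minEnclosingCircle(Q.astype(np.float32)))
    c=roi&(W[...,2]>.120)&(W[...,2]<.15)
    Q=W[c][:,:2]; print('collar',len(Q),cv2.minEnclosingCircle(Q.astype(np.float32)))
    s=4; im=cv2.resize(p['img'][195:285,215:400] if n=='top' else p['img'][140:240,100:260],None,fx=s,fy=s,interpolation=cv2.INTER_CUBIC)
    cv2.imwrite(f'pics/crop_{n}.png',im[:,:,::-1])
E
python3 fit.py
```

```text
top table z 0.00033728477232530807
top z 0.06035278081640416
((0.5942952632904053, -0.03242325782775879), (0.320144921541214, 0.3207383155822754), 14.528157234191895)
pan pts 4716 [ 0.6361854  -0.02130993] ((0.5960633754730225, -0.05682104825973511), 0.15687274932861328)
collar 230 ((0.6659221053123474, -0.0079758046194911), 0.040091171860694885)
scene table z 4.316664035419748e-05
top z 0.06002508746833701
((0.5961359739303589, -0.03477521240711212), (0.3218475580215454, 0.3207706809043884), 14.565930366516113)
pan pts 5297 [ 0.64937299 -0.02972182] ((0.60433429479599, -0.04813586175441742), 0.1458309143781662)
collar 381 ((0.669044017791748, -0.011197878047823906), 0.04085574299097061)
```

View pics/crop_top.png

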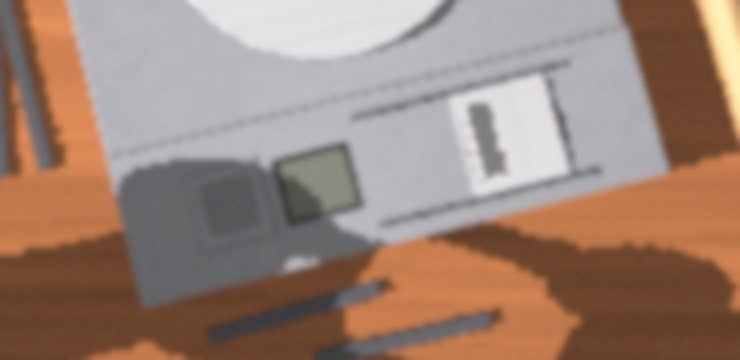

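View pics/crop_scene.png

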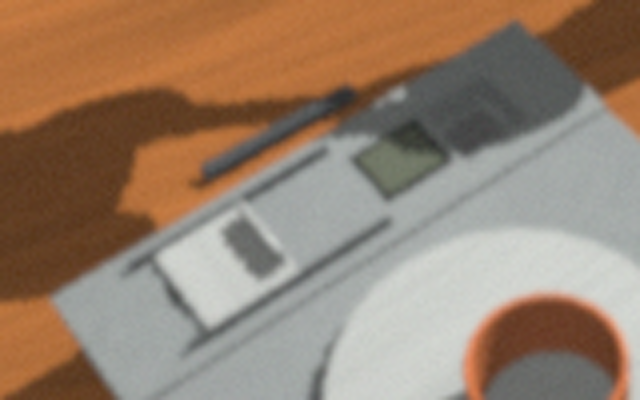

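```bash
python3 - <<'E'
from fit import *
c=np.array([.5952,-.0336]);a=np.radians(14.55)
M=np.array([[np.cos(a),-np.sin(a)],[np.sin(a),np.cos(a)]])
for nme,l in dict(well=(-115,-85),rib0=(-115,-61),ribopen=(-115,4),mode=(-115,95),pan=(50,0)).items(): print(nme,np.round(c+M@(np.array(l)/1000),4))
for n in ['top','scene']:
    p=pickle.load(open(n+'0.pkl','rb')); W=cloud(p)
    L=(W[...,:2]-c)@M*1000
    q=(abs(L[...,0]+115)<24)&(L[...,1]>-125)&(L[...,1]<20)
    for y in range(-125,20,5):
        z=W[q&(L[...,1]>=y)&(L[...,1]<y+5)][:,2]*1000
        print(y,len(z),np.round(np.percentile(z,[10,50,90]),1) if len(z) else '')
    m=(abs(L[...,0]+115)<26)&(L[...,1]>-125)&(L[...,1]<20)&(W[...,2]>.069)
    print(n,'rib',np.median(L[m],0),m.sum(),np.percentile(L[m][:,1],[5,95]))
s=bot.read_state();print(R.from_rotvec(s['tcp_rot']).as_matrix().round(3))
E
```

```text
well [ 0.5052 -0.1448]
rib0 [ 0.4992 -0.1215]
ribopen [ 0.4829 -0.0586]
mode [0.46   0.0295]
pan [ 0.6436 -0.021 ]
-125 40 [57.  60.3 62.5]
-120 44 [58.  60.3 62.9]
-115 42 [57.4 59.8 62.4]
-110 55 [43.1 58.7 61.9]
-105 27 [58.8 62.5 66.3]
-100 40 [62.  63.9 66.5]
-95 44 [62.3 64.6 66.6]
-90 44 [62.1 64.1 66.2]
-85 43 [63.3 64.7 66.4]
-80 44 [61.8 64.4 66.1]
-75 46 [61.6 63.9 66.8]
-70 38 [61.8 64.5 66.7]
-65 48 [62.5 64.2 66.2]
-60 42 [62.1 64.1 66.1]
-55 21 [62.8 64.7 76.3]
-50 66 [63.2 75.5 80.2]
-45 47 [59.4 61.5 65. ]
-40 43 [58.4 60.  61.4]
-35 43 [57.8 59.8 61.7]
-30 42 [57.1 60.  61.8]
-25 46 [58.2 59.4 62. ]
-20 40 [58.5 60.1 62.2]
-15 42 [57.6 60.1 62.1]
-10 44 [58.5 60.4 62.2]
-5 44 [57.8 60.3 62.1]
0 42 [58.3 60.6 62.8]
5 45 [57.4 60.5 61.9]
10 42 [57.4 59.6 62.3]
15 43 [58.7 60.  62.2]
top rib [-115.84928399  -47.59343901] 47 [-50.01703022 -46.32246826]
-125 43 [58.8 60.3 61.5]
-120 42 [57.9 59.9 61.9]
-115 41 [58.6 60.1 61.6]
-110 34 [34.3 58.5 61.7]
-105 57 [34.8 63.7 65.3]
-100 43 [62.7 64.3 65.1]
-95 43 [62.8 64.3 65.5]
-90 40 [62.3 64.  65.7]
-85 42 [62.4 63.9 66.1]
-80 45 [62.3 64.3 65.4]
-75 39 [62.7 64.2 65.4]
-70 42 [62.7 63.9 65.2]
-65 39 [62.4 64.  65.2]
-60 42 [62.3 64.  65.4]
-55 63 [63.9 76.5 79.3]
-50 16 [59.9 61.7 65. ]
-45 41 [58.6 59.8 61.2]
-40 38 [58.7 59.9 61.5]
-35 38 [59.  59.9 61.2]
-30 39 [58.3 59.8 61.6]
-25 40 [58.5 60.1 61.3]
-20 37 [58.8 59.8 61.5]
-15 40 [58.4 60.  61.1]
-10 35 [58.9 59.6 61.4]
-5 40 [58.2 60.  61.5]
0 38 [57.9 59.8 61.1]
5 37 [58.7 60.2 61.8]
10 36 [58.7 59.8 61.3]
15 39 [59.2 60.6 61.8]
scene rib [-110.97892528  -52.5420841 ] 46 [-54.12531179 -50.30863864]
[[ 0.905 -0.     0.426]
 [-0.426  0.     0.905]
 [-0.    -1.     0.   ]]
```

Choice for the first push: the rib of the steel shutter at top(338,230), i.e. the raised bar (z 79 mm) found by depth. In the scale frame it lies at y≈-50, so the shutter is about 11 mm ajar. Things it could be taken for are the display (294,240) and the square well (270,246), both at the strip's +y end, plus the guides either side. The crops confirm which is which. Scale centre is (0.595,-0.034) with yaw 14.55°. I close the fingers and align tool x with the scale's -y.

Request:
jog_arm:
  turn:
    - [0, 0.146, 0]
    - [0, 0.146, 0]
    - [0, 0.146, 0]
    - [0, 0.146, 0]
    - [0, 0.146, 0]
  slide:
    - [0, 0, 0]
    - [0, 0, 0]
    - [0, 0, 0]
    - [0, 0, 0]
    - [0, 0, 0]
  grip: [0, 0, 0, 0, 0]
  newtons: 40

```text
time: 2.2
tool_pos: [0.2874, 0.6108, 0.2483]
tcp_rot: [-1.371, 0.913, -0.914]
wrist_force: [-0.7, -0.2, 0.4]
width: 0.144
```

Request:
jog_arm:
  turn:
    - [0, 0.146, 0]
    - [0, 0, 0]
  slide:
    - [0, 0, 0]
    - [0, 0, 0]
  grip: [0, 0]

```text
time: 2.4
tool_pos: [0.2874, 0.6108, 0.2483]
tcp_rot: [-1.319, 1.02, -1.02]
wrist_force: [0.3, 0.4, -0.4]
width: 0.002
```

```bash
cat > st.py <<'E'
from h import *
c=np.array([.5952,-.0336]);a=np.radians(14.55)
M=np.array([[np.cos(a),-np.sin(a)],[np.sin(a),np.cos(a)]])
def show(targets=()):
    s=bot.read_state();p=s['tool_pos'];T=R.from_rotvec(s['tcp_rot']).as_matrix()
    print('t',round(s['time'],2),'pos',p.round(4),'scale xy',((p[:2]-c)@M*1000).round(1),'tip z',round((p[2]-.017)*1000,1),'F',s['wrist_force'].round(1),'w',round(s['width'],3))
    print('err rotvec(tool) to goal',(R.from_matrix(T).inv()*R.from_matrix(np.c_[-np.r_[M[:,1],0],[0,0,-1],np.r_[M[:,0],0]])).as_rotvec().round(4),'q',s['q'].round(2))
    for x,y,tz in targets:
        g=np.r_[c+M@(np.array([x,y])/1000),tz/1000+.017]
        print((x,y,tz),'slide tool mm',(T.T@(g-p)*1000).round(1))
E
python3 -c "
from st import *
show([(-115,-75,120),(-115,-75,68)])"
```

```text
t 2.4 pos [0.2874 0.6108 0.2483] scale xy [-136.1  701. ] tip z 231.3 F [ 0.3  0.4 -0.4] w 0.002
err rotvec(tool) to goal [0.     0.0007 0.    ] q [1.09 0.26 1.6  0.   1.27 0.84]
(-115, -75, 120) slide tool mm [776.1 111.3  20.5]
(-115, -75, 68) slide tool mm [776.1 163.3  20.5]
```

Request:
jog_arm:
  turn:
    - [0, 0, 0]
    - [0, 0, 0]
    - [0, 0, 0]
    - [0, 0, 0]
    - [0, 0, 0]
  slide:
    - [20, 0, 5]
    - [40, 0, 5]
    - [45, 0, 5]
    - [45, 0, 5]
    - [45, 0, 0]
  grip: [0, 0, 0, 0, 0]

```text
time: 2.9
tool_pos: [0.3568, 0.4247, 0.2483]
tcp_rot: [-1.32, 1.016, -1.018]
wrist_force: [1.0, 0.5, 0.0]
width: -0.003
```

Request:
jog_arm:
  turn:
    - [0, 0, 0]
    - [0, 0, 0]
    - [0, 0, 0]
    - [0, 0, 0]
    - [0, 0, 0]
  slide:
    - [45, 0, 0]
    - [45, 0, 0]
    - [45, 0, 0]
    - [45, 0, 0]
    - [45, 0, 0]
  grip: [0, 0, 0, 0, 0]

```text
time: 3.4
tool_pos: [0.4126, 0.2068, 0.2485]
tcp_rot: [-1.32, 1.016, -1.017]
wrist_force: [0.4, 0.1, -0.1]
width: 0.003
```

Request:
jog_arm:
  turn:
    - [0, 0, 0]
    - [0, 0, 0]
    - [0, 0, 0]
    - [0, 0, 0]
    - [0, 0, 0]
  slide:
    - [45, 0, 0]
    - [45, 0, 0]
    - [45, 0, 0]
    - [45, 0, 0]
    - [45, 0, 0]
  grip: [0, 0, 0, 0, 0]

```text
time: 3.9
tool_pos: [0.469, -0.0109, 0.2486]
tcp_rot: [-1.32, 1.016, -1.018]
wrist_force: [1.7, 1.2, 0.0]
width: -0.001
```

```bash
python3 -c "
from st import *
show([(-115,-75,120),(-115,-75,68)])"
```

```text
t 3.9 pos [ 0.469  -0.0109  0.2486] scale xy [-116.5   53.7] tip z 231.6 F [1.7 1.2 0. ] w -0.001
err rotvec(tool) to goal [-0.0007  0.0038  0.0006] q [-0.08 -0.13  2.03 -0.    1.25 -0.33]
(-115, -75, 120) slide tool mm [128.6 111.6   0.9]
(-115, -75, 68) slide tool mm [128.6 163.6   0.8]
```

Request:
jog_arm:
  turn:
    - [0, 0, 0]
    - [0, 0, 0]
    - [0, 0, 0]
    - [0, 0, 0]
    - [0, 0, 0]
  slide:
    - [40, 0, 0]
    - [40, 0, 1]
    - [30, 30, 0]
    - [15, 40, 0]
    - [0, 40, 0]
  grip: [0, 0, 0, 0, 0]

```text
time: 4.4
tool_pos: [0.5026, -0.1322, 0.1382]
tcp_rot: [-1.319, 1.016, -1.022]
wrist_force: [0.4, -0.7, -0.4]
width: -0.001
```

Request:
jog_arm:
  turn:
    - [0, 0, 0]
  slide:
    - [0, 0, 0]
  grip: [0]

```text
time: 4.5
tool_pos: [0.4963, -0.1287, 0.1324]
tcp_rot: [-1.324, 1.029, -1.01]
wrist_force: [-1.9, 0.3, -0.4]
width: 0.001
```

```bash
python3 -c "
from st import *
show([(-115,-75,120),(-115,-75,68)])
p=shot('wrist','w1')
for t in ['shutter_rib','mode_key_top']:
    r=[w(p,d['xyz']) for d in nets.search_frame(t,p)]
    print(t,[(((x[:2]-c)@M*1000).round(1),x[2].round(3)) for x in r])
from fit import cloud
W=cloud(p);L=(W[...,:2]-c)@M*1000
m=(abs(L[...,0]+115)<26)&(L[...,1]>-125)&(L[...,1]<20)&(W[...,2]>.071)&(W[...,2]<.085)
print(m.sum(),np.percentile(L[m],[5,50,95],axis=0),np.percentile(W[m][:,2],[50,95]))
"
```

```text
t 4.5 pos [ 0.4963 -0.1287  0.1324] scale xy [-119.6  -67.2] tip z 115.4 F [-1.9  0.3 -0.4] w 0.001
err rotvec(tool) to goal [ 0.0107  0.0018 -0.0064] q [-0.3   0.07  2.06 -0.    1.03 -0.56]
(-115, -75, 120) slide tool mm [ 7.7 -4.7  4.5]
(-115, -75, 68) slide tool mm [ 8.1 47.3  5.1]
shutter_rib []
mode_key_top []
654 [[-134.99825767  -51.80700245]
 [-115.6589003   -49.13859713]
 [ -95.72695892  -48.39424167]] [0.07824821 0.07953746]
```

View pics/w1.png

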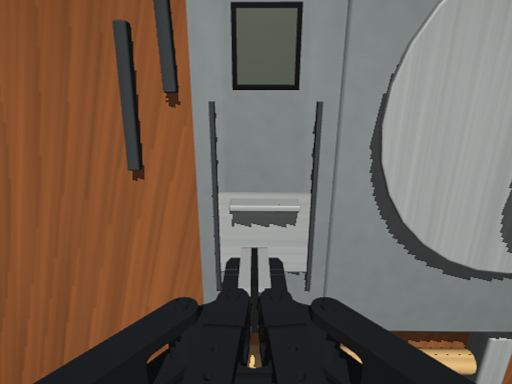

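The wrist picture shows the shutter rib as the bright bar at (265,208) with its shadow just below it. The guides are at columns 213 and 318, the display at (266,45) and the fingertips at (255,250). I go to y -75 and lower the tips to about 68 mm.

Request:
jog_arm:
  turn:
    - [0, 0, 0]
    - [0, 0, 0]
    - [0, 0, 0]
  slide:
    - [8, 0, 4]
    - [0, 0, 0]
    - [0, 0, 0]
  grip: [0, 0, 0]

```text
time: 4.95
tool_pos: [0.5092, -0.1361, 0.1402]
tcp_rot: [-1.318, 1.016, -1.021]
wrist_force: [0.7, -0.5, -1.2]
width: -0.003
```

```bash
python3 -c "
from st import *
show([(-115,-76,68)])"
```

```text
t 4.95 pos [ 0.5092 -0.1361  0.1402] scale xy [-108.9  -77.6] tip z 123.2 F [ 0.7 -0.5 -1.2] w -0.003
err rotvec(tool) to goal [-0.0028  0.0016  0.0017] q [-0.31  0.08  2.03 -0.    1.03 -0.56]
(-115, -76, 68) slide tool mm [-1.7 55.1 -6.2]
```

Request:
jog_arm:
  turn:
    - [0, 0, 0]
    - [0, 0, 0]
    - [0, 0, 0]
    - [0, 0, 0]
    - [0, 0, 0]
  slide:
    - [-1, 10, -3]
    - [-1, 15, -3]
    - [0, 10, 0]
    - [0, 0, 0]
    - [0, 0, 0]
  grip: [0, 0, 0, 0, 0]

```text
time: 5.45
tool_pos: [0.5012, -0.1352, 0.1029]
tcp_rot: [-1.319, 1.02, -1.019]
wrist_force: [0.5, -0.4, 1.1]
width: 0.0
```

```bash
python3 -c "
from st import *
show([(-115,-76,68)])"
```

```text
t 5.45 pos [ 0.5012 -0.1352  0.1029] scale xy [-116.5  -74.7] tip z 85.9 F [ 0.5 -0.4  1.1] w 0.0
err rotvec(tool) to goal [ 0.0008  0.0012 -0.0005] q [-0.31  0.11  2.07  0.    0.96 -0.57]
(-115, -76, 68) slide tool mm [ 1.3 17.9  1.5]
```

Request:
jog_arm:
  turn:
    - [0, 0, 0]
    - [0, 0, 0]
    - [0, 0, 0]
    - [0, 0, 0]
    - [0, 0, 0]
  slide:
    - [1, 5, 1]
    - [0, 8, 0.5]
    - [0, 5, 0]
    - [0, 0, 0]
    - [0, 0, 0]
  grip: [0, 0, 0, 0, 0]

```text
time: 5.95
tool_pos: [0.503, -0.1359, 0.0849]
tcp_rot: [-1.319, 1.02, -1.019]
wrist_force: [0.0, 0.4, -0.0]
width: -0.004
```

```bash
python3 -c "
from st import *
show([(-115,-76,68)])"
```

```text
t 5.95 pos [ 0.503  -0.1359  0.0849] scale xy [-115.   -75.8] tip z 67.9 F [ 0.   0.4 -0. ] w -0.004
err rotvec(tool) to goal [ 0.0007  0.0011 -0.0004] q [-0.31  0.14  2.08 -0.    0.92 -0.57]
(-115, -76, 68) slide tool mm [ 0.2 -0.1 -0. ]
```

Request:
jog_arm:
  turn:
    - [0, 0, 0]
    - [0, 0, 0]
    - [0, 0, 0]
    - [0, 0, 0]
    - [0, 0, 0]
  slide:
    - [-6, 0, 0]
    - [-6, 0, 0]
    - [-6, 0, 0]
    - [-6, 0, 0]
    - [-6, 0, 0]
  grip: [0, 0, 0, 0, 0]

```text
time: 6.45
tool_pos: [0.4957, -0.1065, 0.0855]
tcp_rot: [-1.319, 1.018, -1.02]
wrist_force: [0.5, -2.1, -0.4]
width: 0.001
```

Request:
jog_arm:
  turn:
    - [0, 0, 0]
    - [0, 0, 0]
    - [0, 0, 0]
    - [0, 0, 0]
    - [0, 0, 0]
  slide:
    - [-7, 0, 0]
    - [-7, 0, 0]
    - [-6, 0, 0]
    - [-4, 0, 0]
    - [-2, 0, 0]
  grip: [0, 0, 0, 0, 0]

```text
time: 6.95
tool_pos: [0.4891, -0.0813, 0.0854]
tcp_rot: [-1.319, 1.019, -1.019]
wrist_force: [1.1, -1.7, 0.4]
width: 0.001
```

```bash
python3 -c "
from st import *
show([(-115,-10,68)])
print('F scale',bot.read_state()['wrist_force'][:2]@M)"
```

```text
t 6.95 pos [ 0.4891 -0.0813  0.0854] scale xy [-114.6  -19.5] tip z 68.4 F [ 1.1 -1.7  0.4] w 0.001
err rotvec(tool) to goal [-0.0003  0.0015  0.0001] q [-0.21  0.09  2.13  0.    0.92 -0.47]
(-115, -10, 68) slide tool mm [-9.5  0.4 -0.3]
F scale [ 0.63950365 -1.97030598]
```

Moving at about 2 N. I feel for the stop in small steps.

Request:
jog_arm:
  turn:
    - [0, 0, 0]
    - [0, 0, 0]
    - [0, 0, 0]
    - [0, 0, 0]
    - [0, 0, 0]
  slide:
    - [-2, 0, 0]
    - [-2, 0, 0]
    - [-2, 0, 0]
    - [-1, 0, 0]
    - [0, 0, 0]
  grip: [0, 0, 0, 0, 0]

```text
time: 7.45
tool_pos: [0.4872, -0.0748, 0.0852]
tcp_rot: [-1.319, 1.02, -1.019]
wrist_force: [0.9, -0.1, 0.6]
width: 0.003
```

Request:
jog_arm:
  turn:
    - [0, 0, 0]
    - [0, 0, 0]
    - [0, 0, 0]
  slide:
    - [-1, 0, 0]
    - [-1, 0, 0]
    - [0, 0, 0]
  grip: [0, 0, 0]

```text
time: 7.75
tool_pos: [0.4867, -0.0729, 0.0852]
tcp_rot: [-1.319, 1.02, -1.019]
wrist_force: [1.0, -1.4, 0.8]
width: 0.006
```

```bash
python3 -c "
from st import *
show([(-115,-10,68)])
print('F scale',bot.read_state()['wrist_force'][:2]@M)"
```

```text
t 7.75 pos [ 0.4867 -0.0729  0.0852] scale xy [-114.9  -10.8] tip z 68.2 F [ 1.  -1.4  0.8] w 0.006
err rotvec(tool) to goal [ 0.0001  0.001  -0.0002] q [-0.2   0.08  2.14  0.    0.92 -0.45]
(-115, -10, 68) slide tool mm [-0.8  0.2 -0.1]
F scale [ 0.6389704  -1.62468986]
```

Request:
jog_arm:
  turn:
    - [0, 0, 0]
    - [0, 0, 0]
  slide:
    - [-2, 0, 0]
    - [0, 0, 0]
  grip: [0, 0]

```text
time: 7.95
tool_pos: [0.4863, -0.0713, 0.0852]
tcp_rot: [-1.32, 1.019, -1.019]
wrist_force: [1.3, -2.7, -1.0]
width: -0.004
```

Request:
jog_arm:
  turn:
    - [0, 0, 0]
    - [0, 0, 0]
  slide:
    - [-2, 0, 0]
    - [0, 0, 0]
  grip: [0, 0]

```text
time: 8.15
tool_pos: [0.4863, -0.0711, 0.0853]
tcp_rot: [-1.322, 1.016, -1.021]
wrist_force: [3.0, -9.8, -3.9]
width: 0.0
```

```bash
python3 -c "
from st import *
show([(-115,-10,68)])
print('F scale',bot.read_state()['wrist_force'][:2]@M)
p=shot('wrist','w2')"
```

```text
t 8.15 pos [ 0.4863 -0.0711  0.0853] scale xy [-114.8   -8.9] tip z 68.3 F [ 3.  -9.8 -3.9] w 0.0
err rotvec(tool) to goal [-0.0003  0.0026  0.0043] q [-0.19  0.08  2.14 -0.    0.91 -0.45]
(-115, -10, 68) slide tool mm [ 1.   0.3 -0.2]
F scale [  0.41643162 -10.26920697]
```

View pics/w2.png

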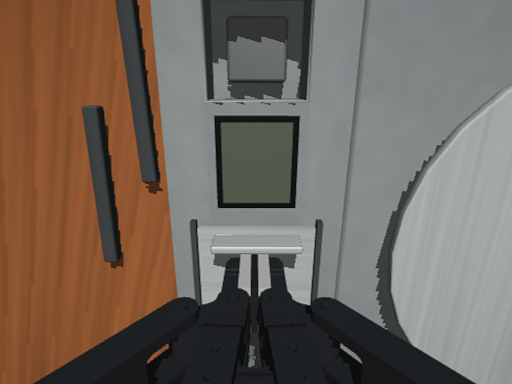

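At the stop: force rose to 10 N at y -9, as predicted. The picture shows the rib at (257,243) up at the display end of the guides. I back off, lift and go to the round well.

Request:
jog_arm:
  turn:
    - [0, 0, 0]
    - [0, 0, 0]
    - [0, 0, 0]
    - [0, 0, 0]
    - [0, 0, 0]
  slide:
    - [4, 0, 0]
    - [3, -10, 0]
    - [10, -15, 0]
    - [25, 0, 0]
    - [20, 0, 0]
  grip: [0, 0, 0, 0, 0]

```text
time: 8.7
tool_pos: [0.5023, -0.1296, 0.1118]
tcp_rot: [-1.318, 1.018, -1.02]
wrist_force: [0.3, 0.8, -0.4]
width: -0.001
```

Request:
jog_arm:
  turn:
    - [0, 0, 0]
    - [0, 0, 0]
    - [0, 0, 0]
    - [0, 0, 0]
  slide:
    - [10, 0, 0]
    - [5, 0, 0]
    - [0, 0, 0]
    - [0, 0, 0]
  grip: [0, 0, 0, 0]

```text
time: 9.1
tool_pos: [0.5048, -0.143, 0.11]
tcp_rot: [-1.319, 1.02, -1.018]
wrist_force: [1.0, -0.2, -0.3]
width: -0.0
```

```bash
python3 -c "
from st import *
from fit import cloud
show([(-115,-85,60)])
for n in ['top','scene','wrist']:
    p=shot(n,n+'3')
    W=cloud(p);L=(W[...,:2]-c)@M*1000
    m=(abs(L[...,0]+115)<26)&(L[...,1]>-20)&(L[...,1]<40)&(W[...,2]>.071)&(W[...,2]<.085)
    print(n,'rib',m.sum(),np.percentile(L[m],[5,50,95],axis=0) if m.sum() else '')
    k=(abs(L[...,0]+115)<26)&(abs(L[...,1]+85)<30)&(W[...,2]<.050)
    if k.sum(): print('well',np.percentile(L[k],[5,50,95],axis=0),np.median(W[k][:,2]))
    r=[w(p,d['xyz']) for d in nets.search_frame('tare_key_top',p)]
    print([(((x[:2]-c)@M*1000).round(1),x[2].round(3)) for x in r])
"
```

```text
t 9.1 pos [ 0.5048 -0.143   0.11  ] scale xy [-115.   -83.2] tip z 93.0 F [ 1.  -0.2 -0.3] w -0.0
err rotvec(tool) to goal [ 0.0007  0.0011 -0.001 ] q [-0.32  0.11  2.06  0.    0.97 -0.58]
(-115, -85, 60) slide tool mm [ 1.8 33.   0.1]
top rib 38 [[-135.21675455    4.0754323 ]
 [-115.25323635    6.11666499]
 [ -96.82109671    7.63922592]]
well [[-135.23261491  -83.66810269]
 [-113.85988753  -74.36074384]
 [ -94.26102899  -65.03913189]] 0.03753110887337985
[(array([-117.7,  -72.5]), np.float64(0.041)), (array([85.9, -0.7]), np.float64(0.117))]
scene rib 43 [[-1.33575790e+02 -4.15551748e-02]
 [-1.11308987e+02  1.01771911e+00]
 [-9.22527130e+01  3.62420023e+00]]
well [[-138.81136754 -104.45382552]
 [-123.67614842  -85.74846193]
 [-104.54964748  -65.22244484]] 0.041368782292027784
[]
wrist rib 825 [[-135.13188019    1.81694159]
 [-115.40222088    3.60331694]
 [ -95.91674215    5.39542708]]
well [[-137.15334554 -105.11068102]
 [-114.79168019  -88.10719617]
 [ -93.46484186  -71.36383741]] 0.04118524647596562
[(array([-115.9,  -79.3]), np.float64(0.042))]
```

View pics/wrist3.png

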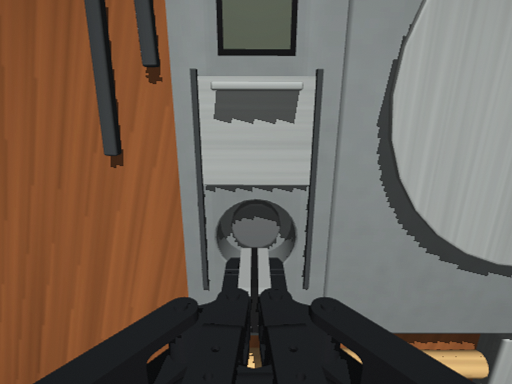

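View pics/scene3.png

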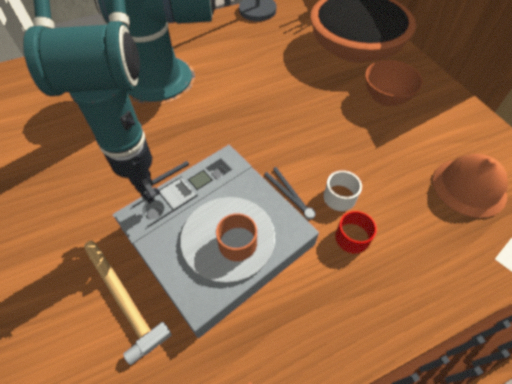

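The shutter is open (rib at (256,86)) and the round well with its key is at (256,232), under the tips. The depth readings of rib and well agree with the fitted frame. I descend.

Request:
jog_arm:
  turn:
    - [0, 0, 0]
    - [0, 0, 0]
    - [0, 0, 0]
    - [0, 0, 0]
    - [0, 0, 0]
  slide:
    - [2, 8, 0]
    - [0, 14, 0]
    - [0, 14, 0]
    - [0, 8, 0]
    - [0, 2, 0]
  grip: [0, 0, 0, 0, 0]

```text
time: 9.9
tool_pos: [0.5041, -0.1451, 0.0619]
tcp_rot: [-1.32, 1.023, -1.016]
wrist_force: [-0.4, -0.6, 0.4]
width: 0.004
```

Request:
jog_arm:
  turn:
    - [0, 0, 0]
    - [0, 0, 0]
  slide:
    - [0, 0, 0]
    - [0, 0, 0]
  grip: [0, 0]

```text
time: 10.1
tool_pos: [0.5061, -0.1458, 0.0645]
tcp_rot: [-1.319, 1.019, -1.02]
wrist_force: [-0.3, 0.8, 0.4]
width: -0.002
```

```bash
python3 -c "
from st import *
show([(-115,-85,37)])"
```

```text
t 10.1 pos [ 0.5061 -0.1458  0.0645] scale xy [-114.4  -86.2] tip z 47.5 F [-0.3  0.8  0.4] w -0.002
err rotvec(tool) to goal [-0.0004  0.0011  0.0003] q [-0.33  0.18  2.08 -0.    0.88 -0.58]
(-115, -85, 37) slide tool mm [-1.2 10.5 -0.6]
```

Request:
jog_arm:
  turn:
    - [0, 0, 0]
    - [0, 0, 0]
    - [0, 0, 0]
    - [0, 0, 0]
    - [0, 0, 0]
  slide:
    - [-1, 3, 0]
    - [0, 3, 0]
    - [0, 2, 0]
    - [0, 2, 0]
    - [0, 0, 0]
  grip: [0, 0, 0, 0, 0]

```text
time: 10.6
tool_pos: [0.506, -0.1448, 0.0546]
tcp_rot: [-1.319, 1.019, -1.02]
wrist_force: [0.9, -0.2, 3.7]
width: 0.001
```

Request:
jog_arm:
  turn:
    - [0, 0, 0]
    - [0, 0, 0]
  slide:
    - [0, 1, 0]
    - [0, 0, 0]
  grip: [0, 0]

```text
time: 10.8
tool_pos: [0.506, -0.1448, 0.054]
tcp_rot: [-1.319, 1.019, -1.02]
wrist_force: [-0.5, 0.4, 6.4]
width: 0.004
```

```bash
python3 -c "
from st import *
show([(-115,-85,37)])"
```

```text
t 10.8 pos [ 0.506  -0.1448  0.054 ] scale xy [-114.2  -85.2] tip z 37.0 F [-0.5  0.4  6.4] w 0.004
err rotvec(tool) to goal [-0.0008  0.001   0.0004] q [-0.33  0.19  2.09  0.    0.86 -0.58]
(-115, -85, 37) slide tool mm [-0.2  0.  -0.8]
```

Request:
jog_arm:
  turn:
    - [0, 0, 0]
    - [0, 0, 0]
    - [0, 0, 0]
  slide:
    - [0, 1.5, 0]
    - [0, 0, 0]
    - [0, 0, 0]
  grip: [0, 0, 0]

```text
time: 11.1
tool_pos: [0.5061, -0.1448, 0.0538]
tcp_rot: [-1.319, 1.019, -1.02]
wrist_force: [-4.6, 1.9, 14.9]
width: 0.001
```

```bash
python3 -c "
from st import *
show([(-115,-85,95)])"
```

```text
t 11.1 pos [ 0.5061 -0.1448  0.0538] scale xy [-114.2  -85.2] tip z 36.8 F [-4.6  1.9 14.9] w 0.001
err rotvec(tool) to goal [-0.0007  0.0011  0.0003] q [-0.33  0.19  2.09  0.    0.86 -0.58]
(-115, -85, 95) slide tool mm [ -0.2 -58.2  -0.8]
```

The key is on its stop: 15 N at tip z 36.8 mm and no further travel. I lift straight out and go over to the +y side of the rib.

Request:
jog_arm:
  turn:
    - [0, 0, 0]
    - [0, 0, 0]
    - [0, 0, 0]
    - [0, 0, 0]
    - [0, 0, 0]
  slide:
    - [0, -8, -0.5]
    - [0, -14, 0]
    - [0, -20, 0]
    - [0, -18, 0]
    - [0, -5, 0]
  grip: [0, 0, 0, 0, 0]

```text
time: 11.6
tool_pos: [0.5062, -0.1452, 0.1191]
tcp_rot: [-1.318, 1.016, -1.022]
wrist_force: [0.1, 0.2, 0.6]
width: -0.004
```

Request:
jog_arm:
  turn:
    - [0, 0, 0]
    - [0, 0, 0]
    - [0, 0, 0]
    - [0, 0, 0]
    - [0, 0, 0]
  slide:
    - [0, 0, 0]
    - [-20, 0, 0]
    - [-35, 0, 0]
    - [-35, 0, 0]
    - [-15, 0, 0]
  grip: [0, 0, 0, 0, 0]

```text
time: 12.1
tool_pos: [0.4762, -0.0411, 0.1151]
tcp_rot: [-1.321, 1.022, -1.016]
wrist_force: [0.3, -0.5, -0.3]
width: 0.0
```

Request:
jog_arm:
  turn:
    - [0, 0, 0]
    - [0, 0, 0]
    - [0, 0, 0]
  slide:
    - [-5, 0, 0]
    - [0, 0, 0]
    - [0, 0, 0]
  grip: [0, 0, 0]

```text
time: 12.4
tool_pos: [0.4777, -0.0391, 0.1167]
tcp_rot: [-1.319, 1.019, -1.02]
wrist_force: [0.2, 0.2, 0.2]
width: 0.0
```

```bash
python3 -c "
from st import *
from fit import cloud
show([(-115,28,68)])
p=shot('top','top4')
W=cloud(p);L=(W[...,:2]-c)@M*1000
k=(np.hypot(L[...,0]+115,L[...,1]+85)<16)
print('key z',np.nanmedian(W[k][:,2]))
b=(abs(L[...,0]-75)<60)&(abs(L[...,1])<60)&(W[...,2]>.120)&(W[...,2]<.15)
print('collar',cv2.minEnclosingCircle(W[b][:,:2].astype(np.float32)))
"
```

```text
t 12.4 pos [ 0.4777 -0.0391  0.1167] scale xy [-115.1   24.2] tip z 99.7 F [0.2 0.2 0.2] w 0.0
err rotvec(tool) to goal [-0.0001  0.0009  0.0006] q [-0.13  0.02  2.14 -0.    0.98 -0.39]
(-115, 28, 68) slide tool mm [-3.8 31.7  0.1]
key z nan
collar ((0.666137158870697, -0.008017261512577534), 0.040256254374980927)
  return np.nanmean(a, axis, out=out, keepdims=keepdims)
```

View pics/top4.png

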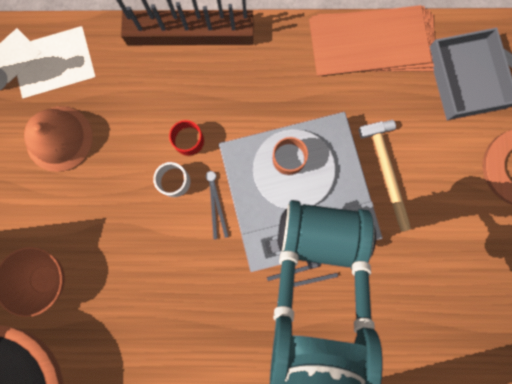

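The collar is unmoved at (290,155); the arm hides the strip in this view. I lower the tips on the rib's +y side.

Request:
jog_arm:
  turn:
    - [0, 0, 0]
    - [0, 0, 0]
    - [0, 0, 0]
    - [0, 0, 0]
    - [0, 0, 0]
  slide:
    - [-4, 6, 0]
    - [0, 12, 0]
    - [0, 10, 0]
    - [0, 4, 0]
    - [0, 0, 0]
  grip: [0, 0, 0, 0, 0]

```text
time: 12.95
tool_pos: [0.4751, -0.0344, 0.0833]
tcp_rot: [-1.321, 1.022, -1.018]
wrist_force: [-0.6, 0.5, -0.8]
width: 0.0
```

Request:
jog_arm:
  turn:
    - [0, 0, 0]
    - [0, 0, 0]
  slide:
    - [0, 0, 0]
    - [0, 0, 0]
  grip: [0, 0]

```text
time: 13.15
tool_pos: [0.4766, -0.0345, 0.0851]
tcp_rot: [-1.319, 1.019, -1.02]
wrist_force: [0.1, -0.6, -0.4]
width: 0.002
```

```bash
python3 -c "
from st import *
show([(-115,28,68)])
p=shot('scene','scene5')
from fit import cloud
W=cloud(p);L=(W[...,:2]-c)@M*1000
k=(np.hypot(L[...,0]+115+6,L[...,1]+85-2)<14)
print('key z',k.sum(),np.nanpercentile(W[k][:,2],[10,50,90]))
cv2.imwrite('pics/s5c.png',cv2.resize(p['img'][120:240,90:270,::-1],None,fx=4,fy=4,interpolation=2))"
```

```text
t 13.15 pos [ 0.4766 -0.0345  0.0851] scale xy [-115.    28.9] tip z 68.1 F [ 0.1 -0.6 -0.4] w 0.002
err rotvec(tool) to goal [-0.0006  0.0011  0.0003] q [-0.12  0.06  2.17 -0.    0.91 -0.38]
(-115, 28, 68) slide tool mm [ 0.9  0.1 -0. ]
key z 87 [0.04008463 0.0418348  0.04365185]
```

View pics/s5c.png

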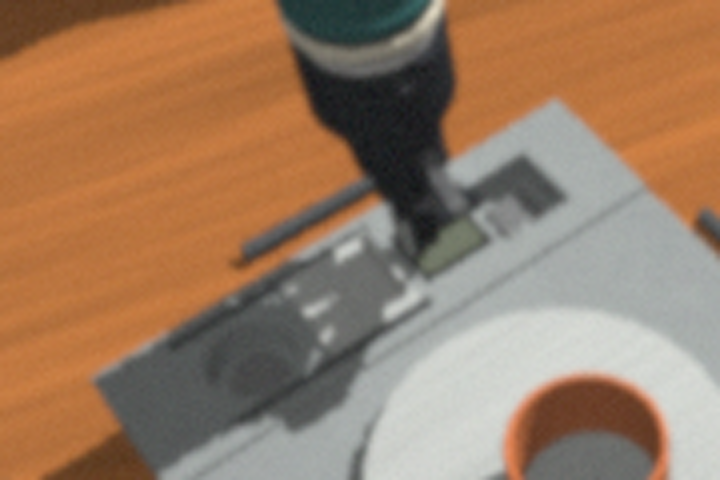

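The tare key reads z 42 mm, so it is back up; the well is at crop (255,365) and the fingers are beyond the rib. Now I push it closed.

Request:
jog_arm:
  turn:
    - [0, 0, 0]
    - [0, 0, 0]
    - [0, 0, 0]
    - [0, 0, 0]
    - [0, 0, 0]
  slide:
    - [6, 0, 0]
    - [6, 0, 0]
    - [6, 0, 0]
    - [7, 0, 0]
    - [8, 0, 0]
  grip: [0, 0, 0, 0, 0]

```text
time: 13.7
tool_pos: [0.4849, -0.0669, 0.0849]
tcp_rot: [-1.319, 1.019, -1.019]
wrist_force: [1.0, 2.1, 1.7]
width: 0.002
```

Request:
jog_arm:
  turn:
    - [0, 0, 0]
    - [0, 0, 0]
    - [0, 0, 0]
    - [0, 0, 0]
    - [0, 0, 0]
  slide:
    - [8, 0, 0]
    - [8, 0, 0]
    - [8, 0, 0]
    - [6, 0, 0]
    - [4, 0, 0]
  grip: [0, 0, 0, 0, 0]

```text
time: 14.2
tool_pos: [0.4933, -0.1, 0.0847]
tcp_rot: [-1.319, 1.02, -1.02]
wrist_force: [0.4, 2.1, 0.7]
width: -0.006
```

Request:
jog_arm:
  turn:
    - [0, 0, 0]
    - [0, 0, 0]
    - [0, 0, 0]
    - [0, 0, 0]
  slide:
    - [3, 0, 0]
    - [2, 0, 0]
    - [2, 0, 0]
    - [0, 0, 0]
  grip: [0, 0, 0, 0]

```text
time: 14.6
tool_pos: [0.4948, -0.1063, 0.0847]
tcp_rot: [-1.32, 1.019, -1.019]
wrist_force: [1.1, -0.8, -0.1]
width: 0.001
```

```bash
python3 -c "
from st import *
show([(-115,-48,68)])
print('F scale',bot.read_state()['wrist_force'][:2]@M)"
```

```text
t 14.6 pos [ 0.4948 -0.1063  0.0847] scale xy [-115.4  -45.2] tip z 67.7 F [ 1.1 -0.8 -0.1] w 0.001
err rotvec(tool) to goal [0.0003 0.0013 0.0004] q [-0.26  0.11  2.11 -0.    0.92 -0.52]
(-115, -48, 68) slide tool mm [ 2.8 -0.3  0.4]
F scale [ 0.91594207 -1.02479703]
```

Request:
jog_arm:
  turn:
    - [0, 0, 0]
    - [0, 0, 0]
  slide:
    - [2, 0, 0]
    - [0, 0, 0]
  grip: [0, 0]

```text
time: 14.8
tool_pos: [0.4952, -0.1081, 0.0846]
tcp_rot: [-1.32, 1.02, -1.019]
wrist_force: [-0.2, 0.5, 0.4]
width: -0.003
```

Request:
jog_arm:
  turn:
    - [0, 0, 0]
    - [0, 0, 0]
  slide:
    - [2, 0, 0]
    - [0, 0, 0]
  grip: [0, 0]

```text
time: 15.0
tool_pos: [0.4955, -0.1094, 0.0846]
tcp_rot: [-1.318, 1.021, -1.018]
wrist_force: [0.0, 4.7, 2.3]
width: -0.0
```

Request:
jog_arm:
  turn:
    - [0, 0, 0]
    - [0, 0, 0]
  slide:
    - [1.5, 0, 0]
    - [0, 0, 0]
  grip: [0, 0]

```text
time: 15.2
tool_pos: [0.4955, -0.1095, 0.0846]
tcp_rot: [-1.317, 1.023, -1.017]
wrist_force: [-1.8, 9.5, 3.9]
width: -0.003
```

```bash
python3 -c "
from st import *
show([(-115,-48,68)])
print('F scale',bot.read_state()['wrist_force'][:2]@M)"
```

```text
t 15.2 pos [ 0.4955 -0.1095  0.0846] scale xy [-115.5  -48.4] tip z 67.6 F [-1.8  9.5  3.9] w -0.003
err rotvec(tool) to goal [ 0.0009 -0.     -0.0041] q [-0.27  0.12  2.11  0.    0.92 -0.52]
(-115, -48, 68) slide tool mm [-0.4 -0.4  0.5]
F scale [0.67917328 9.65753409]
```

It hit the closed stop at y -48.4. I back off along +y, lift clear and check.

Request:
jog_arm:
  turn:
    - [0, 0, 0]
    - [0, 0, 0]
    - [0, 0, 0]
    - [0, 0, 0]
    - [0, 0, 0]
  slide:
    - [-4, 0, 0]
    - [-5, -5, 0]
    - [0, -20, 0]
    - [0, -30, 0]
    - [0, -30, 0]
  grip: [0, 0, 0, 0, 0]

```text
time: 15.7
tool_pos: [0.4936, -0.1028, 0.1706]
tcp_rot: [-1.32, 1.019, -1.019]
wrist_force: [0.4, 0.1, -0.7]
width: -0.003
```

Request:
jog_arm:
  turn:
    - [0, 0, 0]
    - [0, 0, 0]
    - [0, 0, 0]
    - [0, 0, 0]
    - [0, 0, 0]
  slide:
    - [0, -30, 0]
    - [0, -20, 0]
    - [0, -5, 0]
    - [0, 0, 0]
    - [0, 0, 0]
  grip: [0, 0, 0, 0, 0]

```text
time: 16.2
tool_pos: [0.4932, -0.1026, 0.2235]
tcp_rot: [-1.32, 1.021, -1.018]
wrist_force: [-0.9, 0.8, -0.8]
width: -0.0
```

```bash
python3 -c "
from st import *
from fit import cloud
show()
for n in ['scene','wrist','top']:
    p=shot(n,n+'6')
    W=cloud(p);L=(W[...,:2]-c)@M*1000
    m=(abs(L[...,0]+115)<26)&(L[...,1]>-90)&(L[...,1]<40)&(W[...,2]>.071)&(W[...,2]<.085)
    if m.sum(): print(n,'rib',m.sum(),np.percentile(L[m],[5,50,95],axis=0).round(1).tolist())
    b=(abs(L[...,0]-75)<60)&(abs(L[...,1])<60)&(W[...,2]>.120)&(W[...,2]<.15)
    if b.sum(): print('collar',cv2.minEnclosingCircle(W[b][:,:2].astype(np.float32)))
    k=(abs(L[...,0]+115)<12)&(abs(L[...,1]-95)<12)
    if k.sum(): print('mode z',np.nanmedian(W[k][:,2]))
    for t in ['hammer','punch_a','dividers']: print(t,[w(p,d['xyz']).round(3).tolist() for d in nets.search_frame(t,p)])
"
```

```text
t 16.2 pos [ 0.4932 -0.1026  0.2235] scale xy [-116.   -41.1] tip z 206.5 F [-0.9  0.8 -0.8] w -0.0
err rotvec(tool) to goal [ 0.0017  0.0011 -0.0007] q [-0.25 -0.04  1.99 -0.    1.2  -0.51]
scene rib 41 [[-133.0, -64.8], [-112.2, -63.4], [-92.6, -61.1]]
collar ((0.6691033840179443, -0.010409479960799217), 0.040564004331827164)
mode z 0.041721955207990324
hammer [[0.701, -0.254, 0.027]]
punch_a [[0.381, -0.078, 0.011]]
dividers [[0.571, 0.175, 0.01]]
wrist rib 290 [[-135.1, -62.4], [-115.6, -59.9], [-96.0, -59.1]]
collar ((0.6588212847709656, -0.01349882036447525), 0.038539644330739975)
mode z 0.04181968192985061
hammer [[0.744, -0.234, 0.025]]
punch_a [[0.377, -0.076, 0.012], [0.634, -0.017, 0.105], [0.392, -0.007, 0.008]]
dividers [[0.376, -0.074, 0.012]]
collar ((0.6661597490310669, -0.007806204725056887), 0.0402580089867115)
mode z 0.04217825583296614
hammer [[0.73, -0.245, 0.024]]
punch_a [[0.381, -0.07, 0.011], [0.389, -0.007, 0.009]]
dividers [[0.56, 0.176, 0.008], [0.454, 0.028, 0.043]]
```

View pics/wrist6.png

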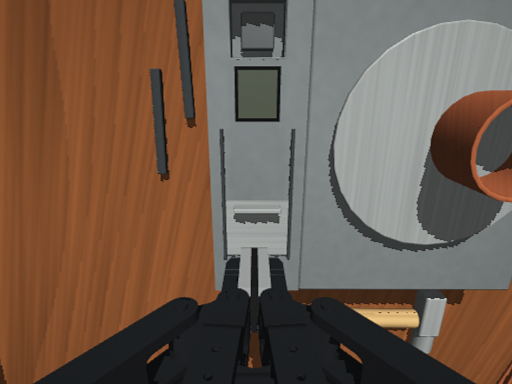

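View pics/scene6.png

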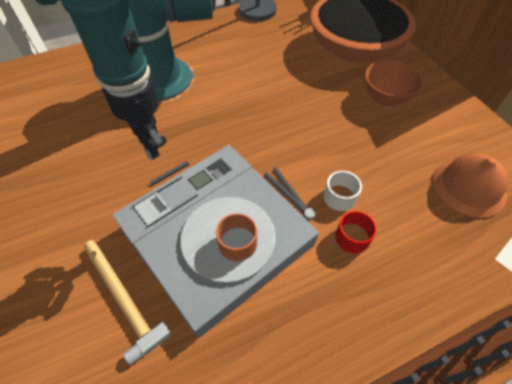

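The wrist view shows the shutter back over the round well, with the rib at (257,212). The square-well key is at z 42 mm (up). The collar and tools are where they were, and the arm hangs clear. Handing in.

```bash
python3 -c "
from h import *
print(bot.finish_job(), bot.read_state()['time'])"
```

```text
the job is handed in; nothing more can be done
the job is handed in; nothing more can be done
```

The job is done and handed in at about 16.5 s. No verdict is reported. With the fingers shut I did three things:
- **Opened the shutter:** I pushed it from about 11 mm ajar to its open stop, where the force rose to 10 N.
- **Pressed the tare key:** I pressed it to its stop, 15 N at tip height 36.8 mm. After I lifted out it read z 42 mm, so it was back up.
- **Closed the shutter:** I pushed it to its closed stop, again about 10 N.

**Last checks:**
- **Shutter rib:** it reads y -60 mm in the wrist view and -63 mm in the scene view, against -61 mm when closed. The scene view has a calibration offset of about 2–3 mm, and both views show the same 11 mm shift from the start.
- **Square key:** z 42 mm, up.
- **Collar:** the top and scene views put it within 1 mm of where it started. The wrist view put it about 9 mm away, but it sees only part of the ring.
- **Tools:** the punch and dividers readings are within about 8 mm of the first ones. The hammer agrees to about 5 mm in the scene view, but its top-view reading differs by about 7 cm. The arm never went near it and the pictures show it unmoved.
- **Arm:** it hangs clear, touching nothing.

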